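Take the spent battery cartridge out of the surface profiler

ROBOT

A 7-joint arm with a two-finger parallel gripper is mounted at the origin on the work surface. World frame = base frame: x ahead of the robot, y to its left, z up, the work surface at z = 0. Lengths are in m, angles in rad, forces in N, time in s.
With the tool pointing down it reaches from about 0.375 to 0.925 m from the base axis. Payload 3.1 kg.
Tool frame: the origin (TCP) lies between the finger pads; the fingertips stand 19 mm ahead of it and the grasp point (between the pads) is the TCP; z points along the fingers, y is the line along which they close (so a half turn about z gives the same grasp; the last joint's range is limited). The gripper opens to 85 mm and grips with 20 to 120 N. Pads are 22 mm wide; open, the fingers measure 114 mm over their backs; the gripper's body (76 mm by 85 mm) begins 54 mm behind the grasp point. The pads swing forward as they close: fully open they stand 13 mm farther back than shut.
Start: joints at [-1.347, 0.383, 0.044, 1.598, -0.018, 1.161, -0.05], TCP at [0.206, 0.617, 0.226] pointing down, gripper open.
Joint ranges: [-2.61, 2.61], [-0.41, 2.15], [-1.48, 1.57], [0, 2.5], [-1.57, 4.71], [0.05, 1.97], [-2.85, 2.85]. Speed limits (rad/s): [2.79, 2.79, 3.14, 3.14, 3.14, 3.14, 3.14].

INTERFACE

Orientations are given as a unit quaternion [x, y, z, w].
In Python, from bench import move_ptp, movel, move_j, move_gripper, pause, inverse_kinematics, read_camera, camera_params, MotionError, sign_off, look_for, tip_of, read_time_s, read_qpos, read_joint_vel, read_effort, read_eef_pos, read_tcp_rot, read_ft_force, read_ft_torque, read_finger_gap, read_grasp_force gives the robot as it stands. Calls block until the motion is done:
- move_ptp(position, orientation): joint-space move of the TCP to a pose.
- movel(position, orientation=None, speed=0.15): straight line of the TCP; orientation=None keeps the orientation; speed is the mean speed in m/s.
- move_j(angles): joint-space move.
- move_gripper(opening, effort=None): finger opening in m; effort is the grip in N (None keeps the last); returns when the fingers have stopped.
- pause(seconds).
- inverse_kinematics(position, orientation): joint angles nearest the present ones, or None.
- read_camera(name): name is "scene" or "top"; returns the picture (420x560x3 uint8, red, green, blue); there is no depth.
- camera_params(name): a dict with "K" (3x3 intrinsics, pixels), "dist_coeffs" ([k1, k2, p1, p2, k3] as OpenCV has them; the pictures are not rectified), "camera_from_world" (4x4, takes a point from world to camera coordinates). Camera axes: x right, y down, z forward; pixel columns grow to the right and rows downward; lengths in m; the calibration is good to about 2 mm. A picture is of the moment at which its call begins. camera_params takes no time and is no camera call.
A pose or a line that the arm cannot do raises MotionError and nothing moves.
- sign_off(): hands the job in; it is judged then, once.
Trained networks look in the newest picture that a camera, given by its name, has taken for a name from the list of things; names that differ only in an ending like _2 or _b are one class to them, and where a whole thing is asked for, a point or a joint stands for the part that bears it (a point fixed in the world has none). Each returns a list of dicts, best first, with "confidence" (0 to 1); they miss things now and then, are a little off and sometimes report something else, mostly with a low value. They report only what shows in the picture. A call takes as long as a camera call.
- look_for(camera, name): "at" ([column, row] in pixels, amid what is visible of it).
- tip_of(camera, name): "at" ([column, row] in pixels: a listed point, or the origin of a listed thing).
Readings, each from a call of its own:
- read_time_s(): time.
- read_qpos(): joint angles.
- read_joint_vel(): joint speeds.
- read_effort(): joint torques, N m.
- read_eef_pos(): TCP position.
- read_tcp_rot(): TCP orientation.
- read_ft_force(): force on the tool from outside, world axes, zero at the start.
- read_ft_torque(): the same for the moment, N m.
- read_finger_gap(): finger opening in m.
- read_grasp_force(): force on a finger pad.
Only numpy, scipy, OpenCV 4.12 (cv2) and the standard library are available. Lean on these libraries where they do the work, as an engineer would, in place of code of your own. Each camera call takes 0.05 s, during which the arm holds its last target. There are 200 camera calls.

TASK

The surface profiler's battery cartridge is spent. First pull the small white cabinet's drawer right open, then draw the cartridge out of its bay under the black stage - it is keyed, so ease it off the keeper tooth to the right and slide it straight out towards the robot, without forcing it - and lay it gently, flat and the same way up, in the drawer, which stays open. Leave the other things where they are.

Things in the scene. Friction and masses are not known exactly. Their poses are not given: they have to be found in the camera images.
- cartridge_center (a point): centre of the battery cartridge, a loose plain grey box 130 (x) x 44 (y) x 40 mm (z), 0.28 to 0.56 kg; sliding it takes up to 8 N. x points into the bay, y to the left, z up. It starts level on the bay floor, 50 mm of its near end outside the mouth. A key notch as high as the box, 7 mm deep, is cut in its left (+y) side from x = -18 to 0 mm; otherwise the sides are flat
- mouth (a point): middle of the fixed bay's mouth, at floor level. x points into the bay, y left, z up; the cartridge comes out to -x. Cheeks at y = +26.5 and -26.5 mm, 38 mm thick; roof 43 mm above the floor; back wall 95 mm in. The floor goes on outside as a rail 24 mm wide, 150 mm long, 30 mm above the granite: the drawn-out cartridge rests on it and can be gripped anew
- keeper (a point): middle of the inner face of the steel keeper tooth just inside the mouth: 12 mm long in x, it stands 6 mm out from the left cheek into the cartridge's notch, with 3 mm play along x. It blocks a straight pull. The cartridge passes only when shifted 6 to 9 mm to the right, to within 3 mm of the right cheek, which it touches at the end of that travel. Axes as the mouth's
- stage_edge (a point): middle of the lower front edge of the fixed black stage, 65 mm above the bay floor, 29 mm out from the mouth. The stage is 220 mm wide, 40 mm thick; column and head behind it reach 350 mm above the table. Just 21 mm of the cartridge shows past it: no room for an upright gripper, so lean the tool back by about 30 to 35 degrees towards the robot. Nothing is above the rail beyond this edge. Axes as the mouth's
- granite_front (a point): middle of the top front edge of the profiler's granite base, 40 mm above the table; base 260 mm wide (y), 340 mm deep (x). Profiler and cabinet stand one left, one right of the robot's forward axis, either way round. Axes as the mouth's
- drawer_floor (a point): centre of the drawer's inner floor; moves with the drawer. x points from front to back, y left, z up. Inside 155 (x) x 178 mm (y), walls 6 mm thick, 46 mm high; the front has a panel 15 mm thick outside its wall. Fixed white cabinet 200 x 220 x 90 mm high; its top covers the drawer behind x = q - 84 mm of this frame, q being the drawer's joint value in mm; in front of that it is open above
- cabinet_drawer0_handle (a point): middle of the drawer's steel bar handle, 11 mm thick, 110 mm long along y, 35 mm in front of the drawer's front, 38 mm below the cabinet's top; x points into the cabinet. It can be gripped from above; pulled towards its -x
- cabinet_drawer0 (a joint): how far the drawer is open, m: 0 shut, 0.133 fully open; stays where it is left, moves with about 1 N plus light damping
- mouse_center (a point): black computer mouse, 105 x 60 x 33 mm; point 15 mm above its underside (leave alone)
- jar: amber glass jar with white cap, 56 mm across, 85 mm tall; origin at the centre of its underside (leave alone)
- puck_center (a point): plain steel cylinder, 48 mm across, 30 mm tall, standing on the granite to the right of the rail; its centre (leave alone)
- sample_box_center (a point): flat clear plastic box 90 x 70 x 22 mm on top of the cabinet; its centre (leave alone)
- specimen_center (a point): steel disc 70 mm across, 8 mm thick, lying on the black stage; its centre (leave alone)
- screwdriver_grip (a point): screwdriver 170 mm long lying on the table between the two pieces of equipment; point on its handle (leave alone)

How it is judged:
By the outcome, as a careful person would: the job done as asked, in the order asked, and still so for the second after the job is handed in, with the robot touching nothing.
It also fails if it takes over 70 s, if anything falls off the work surface, if the arm or the gripper's body presses on something with over 40 N, if the wrist force passes 120 N, or if a joint passes its speed limit or range.

## Working session

There is one attempt and no reset: what is moved stays moved. The work goes in short steps, each a Python script; the robot and the scene stay as the last script left them, time stands still between calls to the robot, and variables do not carry over. Pictures are saved under pics/ and viewed, at most 10 in all, crops included, and the job is handed in when it is done.

```bash
mkdir -p pics; ls; python3 - <<'E'
from bench import *
import cv2, numpy as np
for c in ["scene","top"]:
    im=read_camera(c); cv2.imwrite(f"pics/{c}0.png",im[:,:,::-1])
    p=camera_params(c); print(c,np.round(p["K"],1).tolist(),p["dist_coeffs"],np.round(p["camera_from_world"],4).tolist())
    for n in ["cartridge_center","mouth","keeper","stage_edge","granite_front","drawer_floor","cabinet_drawer0_handle","puck_center","jar","mouse_center","screwdriver_grip","sample_box_center","specimen_center"]:
        print(n,[(np.round(d["at"],1).tolist(),round(d["confidence"],2)) for d in tip_of(c,n)[:2]])
print(read_eef_pos(),read_tcp_rot(),read_time_s())
E
```

```text
pics
scene [[443.1, 0.0, 276.4], [0.0, 443.1, 209.6], [0.0, 0.0, 1.0]] [-0.05927223  0.          0.          0.          0.        ] [[-0.4967, 0.8679, -0.0073, 0.313], [0.6763, 0.3818, -0.63, -0.2836], [-0.544, -0.3179, -0.7766, 1.4982], [0.0, 0.0, 0.0, 1.0]]
cartridge_center []
mouth [([356.9, 285.6], 0.23)]
keeper []
stage_edge [([200.6, 195.0], 0.85)]
granite_front [([236.8, 187.0], 0.63)]
drawer_floor [([356.3, 288.6], 0.53)]
cabinet_drawer0_handle [([382.6, 250.7], 0.75)]
puck_center [([192.7, 188.6], 0.56)]
jar [([257.9, 297.9], 0.62)]
mouse_center [([321.9, 192.7], 0.82), ([298.9, 237.6], 0.34)]
screwdriver_grip [([299.3, 238.3], 0.68)]
sample_box_center [([356.7, 289.0], 0.89)]
specimen_center [([194.9, 202.1], 0.69)]
top [[441.7, 0.0, 282.1], [0.0, 441.7, 207.1], [0.0, 0.0, 1.0]] [-0.04989921  0.          0.          0.          0.        ] [[0.0016, -0.9998, 0.0188, -0.0403], [-0.9975, -0.003, -0.0701, 0.5714], [0.0701, -0.0186, -0.9974, 0.991], [0.0, 0.0, 0.0, 1.0]]
cartridge_center []
mouth [([373.2, 180.6], 0.15)]
keeper []
stage_edge [([369.5, 180.8], 0.95)]
granite_front [([364.7, 242.0], 0.8)]
drawer_floor []
cabinet_drawer0_handle [([158.8, 242.6], 0.59), ([370.0, 183.1], 0.44)]
puck_center [([409.4, 213.2], 0.83), ([161.7, 240.2], 0.15)]
jar [([264.6, 137.2], 0.88)]
mouse_center [([265.1, 304.2], 0.93)]
screwdriver_grip [([260.4, 223.7], 0.59)]
sample_box_center [([162.0, 167.5], 0.68), ([369.4, 170.5], 0.62)]
specimen_center [([367.5, 151.4], 0.86)]
[0.2055382  0.6166658  0.22647803] [ 1.60144226e-01  9.87093626e-01  3.66352977e-06 -6.05633626e-06] 1.4
```

View pictures.

```bash
python3 - <<'E'
import cv2
for c in ["scene","top"]:
    im=cv2.imread(f"pics/{c}0.png"); cv2.imwrite(f"pics/{c}0b.png",cv2.resize(im[60:360,100:500],(800,600),interpolation=cv2.INTER_CUBIC))
E
```

```text
(no output)
```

View pics/scene0b.png

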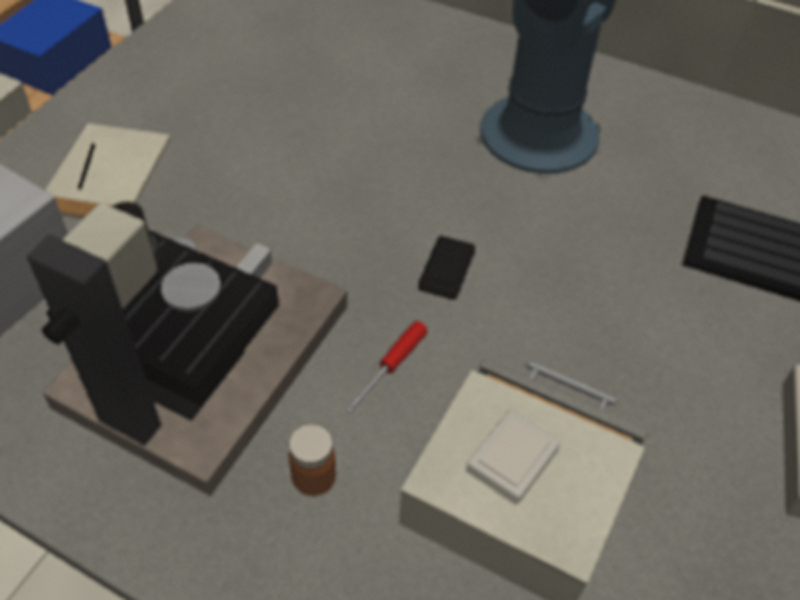

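View pics/top0b.png

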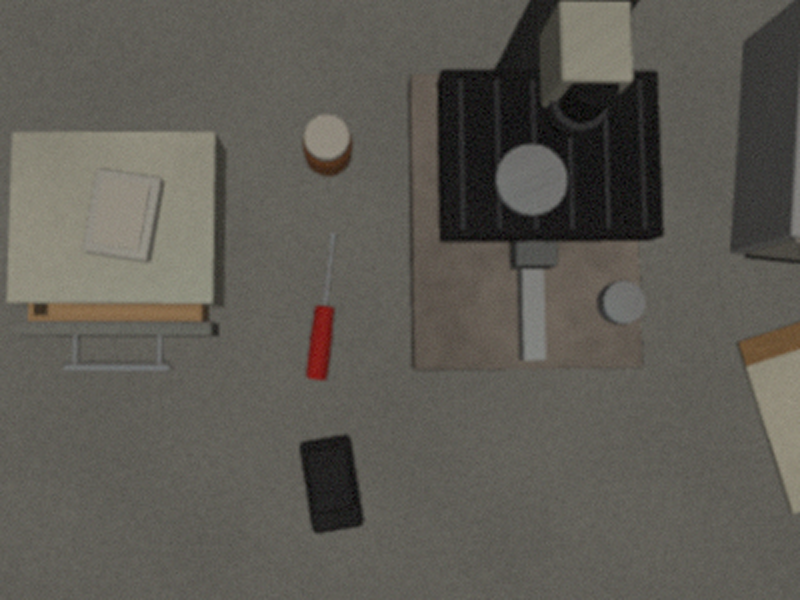

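```bash
cat > h.py <<'E'
from bench import *
import cv2, numpy as np
from scipy.spatial.transform import Rotation as R
def avg(c,n=6): return np.mean([read_camera(c).astype(float) for _ in range(n)],0)
def ray(c,uv):
    p=camera_params(c); T=np.array(p["camera_from_world"])
    q=cv2.undistortPoints(np.array([[uv]],float),np.array(p["K"]),np.array(p["dist_coeffs"]))[0,0]
    return -T[:3,:3].T@T[:3,3], T[:3,:3].T@np.array([q[0],q[1],1])
def atz(c,uv,z):
    o,d=ray(c,uv); return o+d*(z-o[2])/d[2]
def proj(c,P):
    p=camera_params(c); T=np.array(p["camera_from_world"])
    return cv2.projectPoints(np.atleast_2d(P).astype(float),cv2.Rodrigues(T[:3,:3])[0],T[:3,3],np.array(p["K"]),np.array(p["dist_coeffs"]))[0][:,0]
E
python3 - <<'E'
from h import *
im=avg("top").clip(0,255).astype(np.uint8)[:,:,::-1]; cv2.imwrite("pics/top1.png",im)
def z(r0,r1,c0,c1):
    a=cv2.resize(im[r0:r1,c0:c1],None,fx=5,fy=5,interpolation=cv2.INTER_CUBIC); return cv2.convertScaleAbs(a,alpha=1.5)
A=z(175,245,300,425);B=z(200,250,100,225)
cv2.imwrite("pics/top1z.png",np.vstack([A,B]))
f=lambda u,v:(u/2+100,v/2+60)
for n,u,v,h in [("cabBL",12,132,.09),("cabBR",215,132,.09),("cabFR",213,303,.09),("cabFL",8,303,.09),("grFL",413,368,.04),("grFR",640,367,.04),("grBL",411,75,.04),("stL",441,240,.175),("stR",662,238,.175),("railL",521,360,.07),("railR",546,359,.07),("hL",64,367,.052),("hR",169,367,.052),("cartL",513,268,.11),("cartR",556,267,.11)]:
    print(n,np.round(atz("top",f(u,v),h)*1000,1))
E
```

```text
cabBL [741.4 343.9  90. ]
cabBR [741.7 123.8  90. ]
cabFR [556.7 123.1  90. ]
cabFL [556.  342.1  90. ]
grFL [487.5 -93.3  40. ]
grFR [ 488.6 -350.1   40. ]
grBL [822.4 -91.9  40. ]
stL [ 613.8 -111.   175. ]
stR [ 617.  -329.7  175. ]
railL [ 496.6 -208.9   70. ]
railR [ 497.7 -236.4   70. ]
hL [487.8 292.5  52. ]
hR [488.2 176.5  52. ]
cartL [ 593.2 -193.6  110. ]
cartR [ 594.4 -239.1  110. ]
```

View pics/top1z.png

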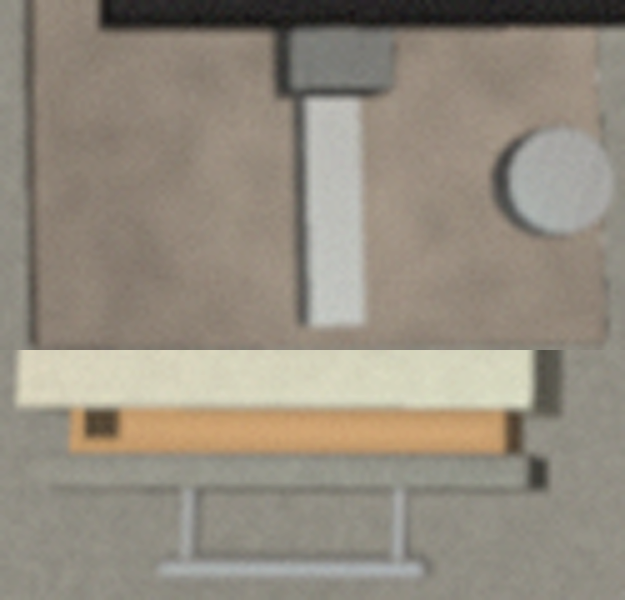

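```bash
python3 - <<'E'
from h import *
a=lambda u,v:(u/5+300-.4,v/5+175-.4); b=lambda u,v:(u/5+100-.4,(v-350)/5+200-.4)
print("camtop",ray("top",(0,0))[0])
for n,uv,h in [("stL",a(102,25),.135),("stL2",a(480,24),.135),("cartNL",a(290,94),.11),("cartNR",a(393,91),.11),("cartFL",a(288,28),.11),("cartFR",a(393,28),.11),("railL1",a(305,110),.07),("railL2",a(309,325),.07),("railR1",a(361,110),.07),("railR2",a(365,325),.07),("grL1",a(30,20),.04),("grL2",a(37,343),.04),("hL",b(158,569),.052),("hR",b(425,569),.052),("puckT",a(560,181),.07),
 ("cabFR",b(533,406),.09),("cabFL",b(15,408),.09),("panR",b(530,488),.08),("panRt",b(530,457),.08),("wallR",b(520,410),.05)]:
    print(n,np.round(atz("top",uv,h)*1000,1))
for n in ["stage_edge","granite_front","cabinet_drawer0_handle"]:
    for c in ["scene","top"]:
        read_camera(c) if n=="stage_edge" else 0
        d=tip_of(c,n)
        if d: print(n,c,atz(c,d[0]["at"],{"s":.135,"g":.04,"c":.052}[n[0]]))
q=lambda x:[.0,0]
rs=R.from_matrix(np.array([[0,1,0],[1,0,0],[0,0,-1]]).T)
print(R.from_quat(read_tcp_rot()).as_matrix().round(3), read_qpos())
E
```

```text
camtop [ 0.50062974 -0.02012108  1.02918096]
stL [ 620.  -114.2  135. ]
stL2 [ 621.2 -270.2  135. ]
cartNL [ 594.5 -195.9  110. ]
cartNR [ 595.9 -239.6  110. ]
cartFL [ 622.4 -195.4  110. ]
cartFR [ 622.6 -240.   110. ]
railL1 [ 591.5 -210.1   70. ]
railL2 [ 497.5 -210.9   70. ]
railR1 [ 591.6 -234.9   70. ]
railR2 [ 497.5 -235.5   70. ]
grL1 [634.8 -91.6  40. ]
grL2 [489.3 -94.4  40. ]
hL [488.  294.3  52. ]
hR [488.4 176.3  52. ]
puckT [ 560.6 -322.7   70. ]
cabFR [558.2 123.8  90. ]
cabFL [556.7 345.1  90. ]
panR [523.6 126.1  80. ]
panRt [536.9 126.3  80. ]
wallR [558.8 135.7  50. ]
stage_edge scene [ 0.61107997 -0.22473939  0.135     ]
stage_edge top [ 0.61450024 -0.22028274  0.135     ]
granite_front scene [ 0.49643553 -0.20485167  0.04      ]
granite_front top [ 0.48935611 -0.22694818  0.04      ]
cabinet_drawer0_handle scene [0.48967417 0.23882016 0.052     ]
cabinet_drawer0_handle top [0.49000066 0.23038271 0.052     ]
[[-0.949  0.316 -0.   ]
 [ 0.316  0.949  0.   ]
 [ 0.     0.    -1.   ]] [-1.34677928  0.38287671  0.04391544  1.59787154 -0.01792608  1.16118787
 -0.04991589]
```

```bash
cat >> h.py <<'E'
def ori(yaw,lean=0.,flip=False):
    """tool closing axis at angle yaw (rad) from world x; leaned back about it towards the robot"""
    y=np.array([np.cos(yaw),np.sin(yaw),0]); f=np.cross(y,[0,0,1])  # forward, right of y
    if f[0]<0 and lean: f=-f
    z=np.array([0,0,-1.])*np.cos(lean)+f*np.sin(lean)
    if flip: y=-y
    return R.from_matrix(np.stack([np.cross(y,z),y,z],1)).as_quat()
def st(s=""): print(s,"t%.1f"%read_time_s(),"p",np.round(np.array(read_eef_pos())*1000,1),"F",np.round(read_ft_force(),1),"gap %.1f"%(read_finger_gap()*1000),"gf %.0f"%read_grasp_force())
def best(p,yaw,lean=0.):
    q0=np.array(read_qpos()); o=[]
    for fl in (0,1):
        k=ori(yaw,lean,bool(fl)); q=inverse_kinematics(p,k)
        if q is not None: o.append((np.abs(np.array(q)-q0).max(),fl,k))
    print([(round(a,2),f) for a,f,_ in o]); return min(o,key=lambda t:t[:2])[2]
E
python3 - <<'E'
from h import *
hx,hy=.488,.235
k=best([hx,hy,.16],0.005)
move_gripper(.028,40)
move_ptp([hx,hy,.16],k); st("above")
movel([hx,hy,.054],k,.1); st("down")
move_gripper(0.0,40); st("grip")
E
```

```text
[(np.float64(0.47), 0), (np.float64(2.69), 1)]
above t4.4 p [487.5 237.5 160.2] F [ 0.6 -0.1  0.9] gap 28.1 gf 0
down t5.6 p [488.7 235.3  54.7] F [-0.  -0.5  0. ] gap 28.2 gf 0
grip t6.0 p [488.1 235.1  54.3] F [ 0.4 -0.5  0.4] gap -0.1 gf 0
```

```bash
python3 - <<'E'
from h import *
a=avg("top",3).clip(0,255).astype(np.uint8)[:,:,::-1];b=avg("scene",3).clip(0,255).astype(np.uint8)[:,:,::-1]
A=cv2.resize(a[170:290,90:250],None,fx=2.5,fy=2.5,interpolation=2);B=cv2.resize(b[150:310,300:460],None,fx=2.5,fy=2.5,interpolation=2)
im=np.zeros((400,800,3),np.uint8);im[:300,:400]=A;im[:,400:]=B
cv2.imwrite("pics/g1.png",cv2.convertScaleAbs(im,alpha=1.3))
E
```

```text
(no output)
```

View pics/g1.png

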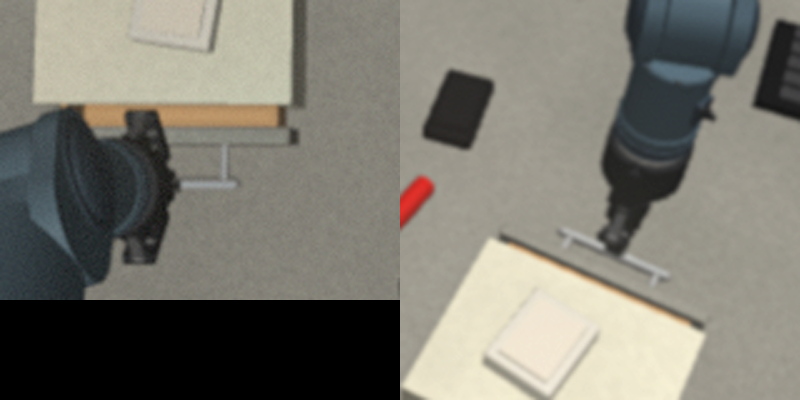

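```bash
cat >> h.py <<'E'
def tri(u1,u2):
    o1,d1=ray("scene",u1);o2,d2=ray("top",u2)
    A=np.stack([d1,-d2],1);s=np.linalg.lstsq(A,o2-o1,rcond=None)[0]
    a=o1+d1*s[0];b=o2+d2*s[1];return np.round((a+b)*500,1),round(np.linalg.norm(a-b)*1e3,1)
E
python3 - <<'E'
from h import *
# handle left/right ends from first pictures (scene crop2x; top zoom)
f=lambda u,v:(u/2+100-.25,v/2+60-.25); b=lambda u,v:(u/5+100-.4,(v-350)/5+200-.4)
print(tri(f(528,366),b(425,569)),tri(f(614,402),b(158,569)))
print("cab top FR",tri(f(476,372),b(533,406)))
print("cab top FL",tri(f(642,440),b(15,408)))
for z in (.035,.045,.052,.06): print(z,proj("scene",[[.488,.180,z],[.488,.290,z]]).round(1).tolist(), [f(528,366),f(614,402)])
st()
E
```

```text
(array([488.1, 178.1,  45.8]), np.float64(1.3)) (array([488.1, 294.8,  49.5]), np.float64(0.6))
cab top FR (array([556.9, 128.3,  84. ]), np.float64(7.9))
cab top FL (array([556.3, 341.6,  98. ]), np.float64(0.8))
0.035 [[363.6, 245.4], [403.8, 263.0]] [(363.75, 242.75), (406.75, 260.75)]
0.045 [[364.1, 243.2], [404.6, 260.9]] [(363.75, 242.75), (406.75, 260.75)]
0.052 [[364.5, 241.7], [405.3, 259.4]] [(363.75, 242.75), (406.75, 260.75)]
0.06 [[365.0, 239.9], [406.0, 257.6]] [(363.75, 242.75), (406.75, 260.75)]
 t6.3 p [488. 235.  54.] F [-0.1 -0.8  0.5] gap 0.5 gf 0
```

```bash
python3 - <<'E'
from h import *
k=read_tcp_rot()
move_gripper(.03,40); st("open")
p=[.488,.235]
for z in (.048,.042,.037):
    movel([*p,z],k,.05); st(z)
    if abs(read_ft_force()[2])>6: break
move_gripper(0.0,40); pause(.2); st("grip")
E
```

```text
open t6.7 p [488. 235.  54.] F [-0.8 -1.4 -0.7] gap 30.1 gf 0
0.048 t7.0 p [487.5 234.7  47.4] F [-0.2 -1.   1.2] gap 30.0 gf 0
0.042 t7.3 p [487.6 234.7  41.5] F [-0.7  0.  -1.1] gap 29.9 gf 0
0.037 t7.5 p [487.7 234.8  36.6] F [0.6 0.3 0.6] gap 29.9 gf 0
grip t8.0 p [488.3 235.   37.2] F [0.1 0.2 0.6] gap 9.3 gf 39
```

```bash
python3 - <<'E'
from h import *
k=read_tcp_rot()
move_gripper(.03,40)
p=[.488,.235]
for z in (.032,.028):
    movel([*p,z],k,.05); st(z)
    if abs(read_ft_force()[2])>6: break
move_gripper(0.0,40); pause(.2); st("grip")
x0=read_eef_pos()[0]
for i in range(3): print(read_finger_gap())
movel([x0-.03,.235-.00015,read_eef_pos()[2]],k,.08); st("pull30")
im=read_camera("top")[:,:,::-1]; cv2.imwrite("pics/p30.png",im); read_camera("scene")
print(proj("top",[[.458,.18,.048]]),[tip_of(c,"cabinet_drawer0_handle")[:1] for c in ("top","scene")])
E
```

```text
0.032 t8.6 p [487.5 234.8  31.5] F [-0.5  1.2  0.3] gap 29.7 gf 0
0.028 t8.9 p [492.  235.3  30.3] F [ 0.8 -0.8  8.2] gap 29.8 gf 3
grip t9.4 p [489.2 235.2  28.8] F [ 0.6 -0.6  4.7] gap 9.5 gf 39
0.009544790737651689
0.009544790737651689
0.009544790737651689
pull30 t9.9 p [456.9 235.2  28.8] F [-0.3 -0.9  5. ] gap 9.3 gf 40
[[183.07659434 257.19200581]] [[{'at': [161.5, 257.5], 'confidence': 0.59}], [{'at': [386.9, 241.5], 'confidence': 0.91}]]
```

```bash
python3 - <<'E'
from h import *
print(tri((386.9,241.5),(161.5,257.5)))
k=read_tcp_rot()
movel([.384,.2349,.0295],k,.12); st("a")
x=.384
while x>.364:
    x-=.002; movel([x,.2349,.0295],k,.05); f=read_ft_force()
    if abs(f[0])>7: break
st("end %.3f"%x)
movel([x+.0005,.2349,.0295],k,.05)
move_gripper(.03,40); st("rel")
movel([x+.0005,.2349,.16],k,.2); st("up")
im=read_camera("top"); cv2.imwrite("pics/open.png",im[:,:,::-1]); read_camera("scene")
for n in ("cabinet_drawer0_handle","drawer_floor"):
    a,b=tip_of("scene",n)[:1],tip_of("top",n)[:1]; print(n,a,b)
    if a and b: print(tri(a[0]["at"],b[0]["at"]))
E
```

```text
(array([456.7, 228.8,  47.7]), np.float64(2.2))
a t10.8 p [382.7 235.1  28.9] F [-1.7  3.3 -6.8] gap 9.5 gf 39
end 0.370 t12.6 p [374.8 235.2  29.1] F [  8.8   6.3 -24.3] gap 9.8 gf 39
rel t13.2 p [370.9 234.2  29.9] F [-0.1 -0.3  0.2] gap 30.1 gf 0
up t14.0 p [369.7 234.3 159.2] F [ 0.5 -0.1 -1.2] gap 29.9 gf 0
cabinet_drawer0_handle [{'at': [399.2, 217.8], 'confidence': 0.76}] [{'at': [157.4, 296.2], 'confidence': 0.59}]
(array([373.9, 232.2,  57.3]), np.float64(1.5))
drawer_floor [{'at': [377.2, 263.0], 'confidence': 0.92}] [{'at': [163.6, 234.8], 'confidence': 0.63}]
(array([508. , 230.6,  16.8]), np.float64(2.5))
```

```bash
python3 - <<'E'
from h import *
b=read_camera("scene")[:,:,::-1].copy(); a=read_camera("top")[:,:,::-1]
p=np.array(read_eef_pos()); P=proj("scene",[p,p-[0,0,.019],[.374,.235,.052]])
print(P)
s=5; c0,r0=340,150
B=cv2.resize(b[r0:r0+110,c0:c0+90],None,fx=s,fy=s,interpolation=2)
B=cv2.convertScaleAbs(B,alpha=1.5)
for q,col in zip(P,[(0,0,255),(0,255,0),(255,0,0)]): cv2.circle(B,tuple(int(v) for v in ((q-[c0,r0]+.5)*s)),4,col,1)
A=cv2.resize(a[170:355,90:220],None,fx=2.6,fy=2.9,interpolation=2)
im=np.zeros((550,800,3),np.uint8);im[:B.shape[0],:450]=B;im[:A.shape[0],455:455+A.shape[1]]=A[:550]
cv2.imwrite("pics/tip.png",im)
E
```

```text
[[409.35690299 191.89450384]
 [407.67366279 196.86482063]
 [400.03760441 219.41255792]]
```

View pics/tip.png

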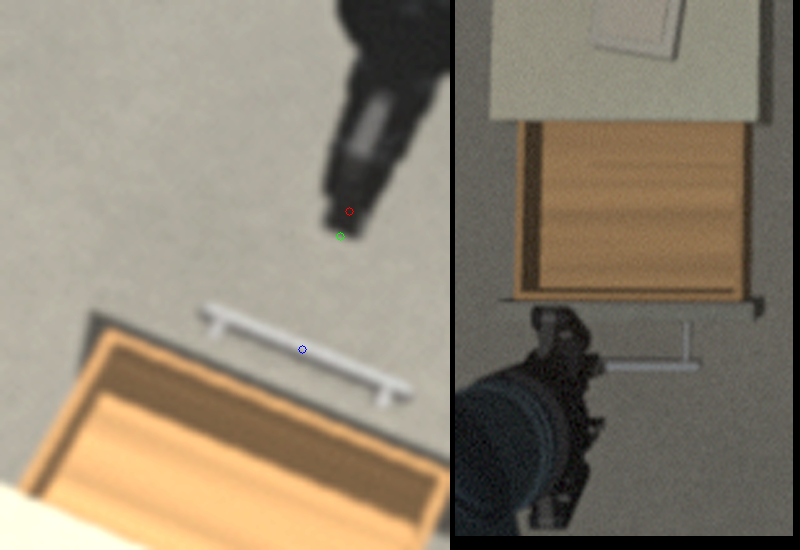

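```bash
python3 - <<'E'
from h import *
th=.01; L=np.radians(33)
g=np.array([.608,-.219,.084])
move_gripper(.070,60)
for fl in (False,True):
    k=ori(np.pi/2+th,L,fl); z=R.from_quat(k).as_matrix()[:,2]
    q=inverse_kinematics(g-z*.1,k); q2=inverse_kinematics(g,k); print(fl,None if q is None else np.round(q,2), q2 is not None)
    if q is not None and not fl: kk=k
k=kk; z=R.from_quat(k).as_matrix()[:,2]
p=read_eef_pos(); movel([p[0]+.03,p[1],.24],None,.3)
move_ptp(g-z*.1,k); st("pre")
movel(g-z*.03,k,.15); st("30")
movel(g,k,.06); st("at")
np.save("g.npy",g)
im=read_camera("scene")[:,:,::-1]; b=read_camera("top")[:,:,::-1]
A=cv2.resize(im[140:260,160:290],None,fx=3,fy=4,interpolation=2);B=cv2.resize(b[150:270,310:440],None,fx=3,fy=4,interpolation=2)
cv2.imwrite("pics/at.png",cv2.convertScaleAbs(np.hstack([A,B]),alpha=1.4))
E
```

```text
False [ 1.53  0.34 -1.19  2.15  0.23  0.33  1.83] True
True [-0.22  0.14  0.71  2.22 -0.9   0.44 -0.35] True
pre t17.8 p [ 553.6 -218.6  167.7] F [-0.2 -0.2 -0.5] gap 69.8 gf 0
30 t18.4 p [ 592.  -218.2  109.3] F [ 0.5 -0.8 -0.6] gap 69.8 gf 0
at t19.1 p [ 608.  -219.3   84.4] F [0.2 0.6 0.4] gap 69.9 gf 0
```

View pics/at.png

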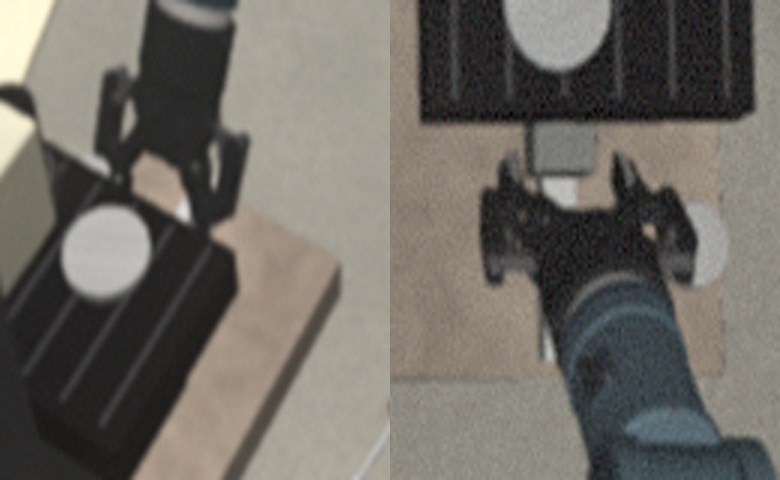

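```bash
python3 - <<'E'
from h import *
k=ori(np.pi/2+.01,np.radians(33)); 
movel([.611,-.219,.084],k,.05); st("adv")
move_gripper(.052,60); st("half")
move_gripper(.030,60); pause(.2); st("grip")
E
```

```text
adv t19.4 p [ 611.4 -219.1   84.4] F [-0.9  0.4  0. ] gap 69.9 gf 0
half t19.8 p [ 610.9 -219.    84. ] F [-0.6 -0.1 -0.4] gap 51.9 gf 0
grip t20.2 p [ 611.  -219.    84.2] F [-4.4  0.5  5.2] gap 42.6 gf 62
```

```bash
python3 - <<'E'
from h import *
k=ori(np.pi/2+.01,np.radians(33)); 
for i in range(1,15):
    movel([.611,-.219-.001*i,.0845],k,.02); f=read_ft_force(); p=read_eef_pos()
    print(i,np.round(p*1000,1),np.round(f,1),round(read_finger_gap()*1000,1))
    if f[1]>11: break
st()
E
```

```text
1 [ 610.8 -219.5   84.2] [-2.2  0.7  2. ] 42.6
2 [ 610.9 -219.9   84.2] [-1.4  2.5  2.2] 42.7
3 [ 610.9 -222.1   84.3] [ 0.5  2.  -0.7] 42.5
4 [ 610.8 -223.6   84.3] [ 0.2  2.  -2.9] 42.8
5 [ 610.7 -224.5   84.3] [ 0.3  0.1 -2.9] 42.7
6 [ 610.7 -225.3   84.3] [ 0.1  0.9 -2. ] 42.7
7 [ 610.7 -226.2   84.3] [-0.4  0.1 -2.6] 42.6
8 [ 610.8 -226.8   84.3] [-0.4  1.5 -1.7] 42.7
9 [ 610.8 -226.8   84.3] [-1.6  4.7 -1. ] 42.6
10 [ 610.8 -226.9   84.3] [-4.   5.   0.5] 42.6
11 [ 610.7 -227.    84.2] [-4.2  6.4  1.3] 42.8
12 [ 610.7 -227.1   84.2] [-4.8  7.9  3.5] 42.6
13 [ 610.7 -227.1   84.2] [-6.2  8.5  4.3] 42.8
14 [ 610.7 -227.2   84.2] [-7.  10.6  5.7] 42.6
 t23.7 p [ 610.7 -227.2   84.2] F [-7.  10.6  5.7] gap 42.6 gf 63
```

```bash
python3 - <<'E'
from h import *
k=ori(np.pi/2+.01,np.radians(33)); 
movel([.611,-.2250,.0845],k,.03); st("back")
y0=-.2254
for i in range(1,19):
    d=.004*i if i<9 else .032+.008*(i-8)
    movel([.611-d,y0-.01*d,.0845],k,.05 if i<9 else .08); f=read_ft_force(); p=read_eef_pos()
    print(i,np.round(p*1000,1),np.round(f,1))
    if f[0]>13 or abs(f[1])>9: print("STOP"); break
st()
E
```

```text
back t24.1 p [ 611.  -226.2   84.5] F [ 0.3 -0.4 -2.3] gap 42.4 gf 61
1 [ 606.4 -226.6   84.3] [-1.9  0.2 -1.5]
2 [ 602.5 -226.2   84.4] [-2.  -0.1 -1.3]
3 [ 598.5 -225.6   84.3] [-0.8  0.  -1.8]
4 [ 594.6 -225.4   84.3] [-1.3  1.2 -2.2]
5 [ 590.6 -225.5   84.3] [-1.8  0.1 -2.1]
6 [ 586.5 -225.6   84.3] [-0.6 -0.2 -1.7]
7 [ 582.5 -225.8   84.3] [-1.5  0.1 -1.2]
8 [ 578.5 -225.8   84.3] [-0.5 -0.  -2.4]
9 [ 570.6 -225.9   84.4] [-1.1  0.7 -2.5]
10 [ 562.7 -226.    84.3] [-0.6 -0.8 -3. ]
11 [ 554.7 -226.1   84.3] [-1.5  0.5 -2.9]
12 [ 546.7 -226.1   84.3] [-2.3 -0.4 -2.8]
13 [ 538.7 -226.1   84.3] [-2.  -0.7 -1.3]
14 [ 530.8 -226.3   84.3] [-2.   0.1 -1.5]
15 [ 522.7 -226.4   84.3] [-2.2 -0.1 -1.5]
16 [ 514.7 -226.4   84.3] [-1.7  0.2 -2.1]
17 [ 506.7 -226.5   84.3] [-1.1 -0.2 -2.9]
18 [ 498.8 -226.6   84.3] [-0.5  0.  -2. ]
 t28.6 p [ 498.8 -226.6   84.3] F [-0.5  0.  -2. ] gap 42.3 gf 64
```

```bash
python3 - <<'E'
from h import *
k=ori(np.pi/2+.01,np.radians(33)); z=R.from_quat(k).as_matrix()[:,2]
move_gripper(.075,60); st("rel")
p=np.array([.499,-.2266,.0845])
movel(p-z*.11,k,.2); st("out")
print(np.round(read_qpos(),2))
for fl in (0,1):
    for P,yaw in (([.548,-.2257,.2],np.pi/2+.01),([.494,.235,.2],0.005),([.494,.235,.2],np.pi+.005)):
        q=inverse_kinematics(P,ori(yaw,0,bool(fl))); print(fl,P,None if q is None else np.round(q,2))
im=read_camera("scene")[:,:,::-1]; b=read_camera("top")[:,:,::-1]
A=cv2.resize(im[140:260,160:290],None,fx=3,fy=4,interpolation=2);B=cv2.resize(b[150:270,310:440],None,fx=3,fy=4,interpolation=2)
cv2.imwrite("pics/out.png",cv2.convertScaleAbs(np.hstack([A,B]),alpha=1.4))
for c in ("scene","top"): print(tip_of(c,"cartridge_center")[:1])
E
```

```text
rel t29.0 p [ 499.7 -226.6   85. ] F [-0.3 -0.8 -0. ] gap 75.0 gf 0Traceback (most recent call last):
  File "<stdin>", line 5, in <module>
bench.MotionError: the arm cannot follow that straight line within its joint ranges
```

```bash
python3 - <<'E'
from h import *
k=ori(np.pi/2+.01,np.radians(33)); z=R.from_quat(k).as_matrix()[:,2]
p=np.array([.499,-.2266,.0845])
for t in (p-z*.07,p+[0,0,.14],p+[.02,0,.1],p-z*.05,p+[0,0,.07]):
    try: movel(t,k,.2); print("went",t); break
    except MotionError as e: print(t,e)
st("out"); print(np.round(read_qpos(),2))
for fl in (0,1):
    for P,yaw in (([.548,-.2257,.2],np.pi/2+.01),([.494,.235,.2],0.005)):
        q=inverse_kinematics(P,ori(yaw,0,bool(fl))); print(fl,P,None if q is None else np.round(q,2))
im=read_camera("scene")[:,:,::-1]; b=read_camera("top")[:,:,::-1]
A=cv2.resize(im[140:260,160:290],None,fx=3,fy=4,interpolation=2);B=cv2.resize(b[150:270,310:440],None,fx=3,fy=4,interpolation=2)
cv2.imwrite("pics/out.png",cv2.convertScaleAbs(np.hstack([A,B]),alpha=1.4))
for c in ("scene","top"): print(tip_of(c,"cartridge_center")[:1])
E
```

```text
[ 0.46087717 -0.22698124  0.14320694] the arm cannot follow that straight line within its joint ranges
[ 0.499  -0.2266  0.2245] the arm cannot follow that straight line within its joint ranges
went [ 0.519  -0.2266  0.1845]
out t29.7 p [ 518.  -226.7  183.5] F [ 0.8  0.9 -0.7] gap 75.2 gf 0
[ 1.81  0.35 -1.43  2.19  0.24  0.38  1.87]
0 [0.548, -0.2257, 0.2] [ 1.04  0.45 -0.91  1.73  0.39  1.15  1.6 ]
0 [0.494, 0.235, 0.2] [-0.56  0.22  0.04  1.88 -0.01  1.05 -0.51]
1 [0.548, -0.2257, 0.2] [-0.56  0.54  1.16  1.8  -0.54  1.16 -0.78]
1 [0.494, 0.235, 0.2] [ 0.47  0.51 -1.23  1.83  0.52  1.18  2.22]
[{'at': [217.8, 194.0], 'confidence': 0.81}]
[{'at': [372.0, 215.7], 'confidence': 0.87}]
```

View pics/out.png

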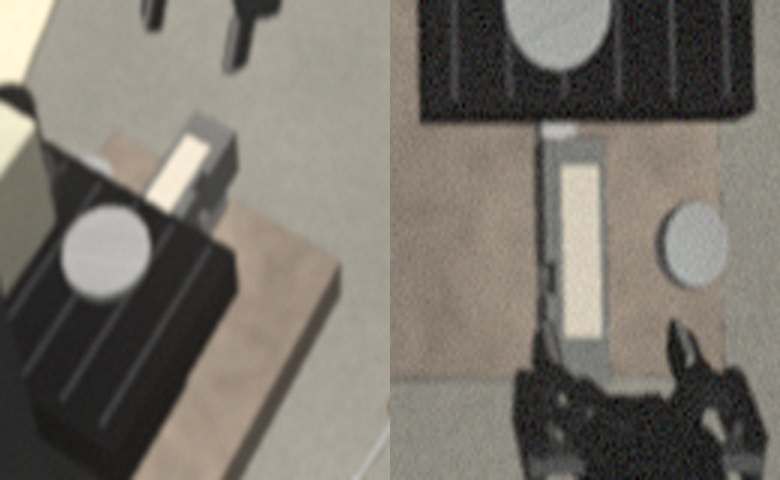

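```bash
python3 - <<'E'
from h import *
f=lambda u,v:((u-390+.0)/3+310-.33,v/4+150-.37)
for n,u,v in (("FL",547,135),("FR",605,135),("NR",608,382),("labC",583,250)): print(n,np.round(atz("top",f(u,v),.11)*1000,1))
a=atz("top",f(605,135),.11);b=atz("top",f(608,375),.11)
k=ori(np.pi/2+.01)
c=np.array([.547,-.2257])
move_ptp([*c,.2],k); st("above")
movel([*c,.13],k,.15); st("d")
movel([*c,.092],k,.06); st("at")
move_gripper(.03,60); pause(.2); st("grip")
E
```

```text
FL [ 615.7 -205.5  110. ]
FR [ 615.9 -246.6  110. ]
NR [ 486.1 -246.9  110. ]
labC [ 555.1 -230.1  110. ]
above t30.7 p [ 546.2 -225.3  198.8] F [-0.4 -0.2  0.3] gap 75.0 gf 0
d t31.3 p [ 546.7 -226.2  130.1] F [ 0.1 -0.3  0.4] gap 74.5 gf 0
at t32.1 p [ 547.2 -225.6   92. ] F [0.2 0.1 0.1] gap 75.2 gf 0
grip t32.7 p [ 547.7 -226.1   92.9] F [-1.2 -0.2  5.5] gap 41.9 gf 62
```

```bash
python3 - <<'E'
from h import *
k=ori(np.pi/2+.01)
move_gripper(.06,60); st("rel")
movel([.5655,-.2257,.092],k,.05); st("shift")
move_gripper(.03,70); pause(.2); st("grip")
movel([.5655,-.2257,.102],k,.04); pause(.2); st("lift10")
movel([.55,-.2257,.25],k,.2); pause(.2); st("lift"); print(np.round(read_qpos(),2), read_ft_torque())
for P in ([.494,.235,.25],[.494,.235,.045]):
  for fl in (0,1):
    q=inverse_kinematics(P,ori(.005,0,bool(fl))); print(fl,P,None if q is None else np.round(q,2))
E
```

```text
rel t33.0 p [ 546.4 -225.5   91.4] F [ 0.2 -0.8 -0.2] gap 60.2 gf 0
shift t33.5 p [ 565.9 -225.4   91.9] F [-0.2 -0.3  0.2] gap 60.1 gf 0
grip t34.0 p [ 565.6 -225.8   92.3] F [-0.7  0.6  2.9] gap 41.7 gf 73
lift10 t34.6 p [ 565.1 -225.6  101.5] F [-0.8 -0.1 -4.5] gap 42.3 gf 73
lift t35.7 p [ 549.  -225.4  248.1] F [ 0.6 -0.1 -4.1] gap 42.1 gf 73
[ 1.07  0.41 -0.93  1.68  0.34  1.23  1.64] [-0.05299332 -0.07581609  0.04286922]
0 [0.494, 0.235, 0.25] [ 0.33  0.31 -0.99  1.78  0.28  1.2  -0.74]
1 [0.494, 0.235, 0.25] [ 0.56  0.53 -1.38  1.78  0.54  1.3   2.2 ]
0 [0.494, 0.235, 0.045] [ 0.06  0.53 -0.7   1.95  0.46  0.83 -0.88]
1 [0.494, 0.235, 0.045] [ 0.22  0.62 -0.9   1.94  0.62  0.89  2.14]
```

```bash
python3 - <<'E'
from h import *
k=ori(.005,0,True); T=np.array([.494,.247])
try: movel([*T,.25],k,.3)
except MotionError as e: print(e); move_ptp([*T,.25],k)
st("over"); pause(.2)
movel([*T,.09],k,.15); st("90")
im=read_camera("scene")[:,:,::-1]; b=read_camera("top")[:,:,::-1]
A=cv2.resize(im[170:320,310:450],None,fx=2.8,fy=3,interpolation=2);B=cv2.resize(b[180:330,90:230],None,fx=2.8,fy=3,interpolation=2)
cv2.imwrite("pics/dr.png",cv2.convertScaleAbs(np.hstack([A,B]),alpha=1.3))
E
```

```text
over t37.5 p [494.6 245.3 249.7] F [ 0.8 -0.5 -4.6] gap 41.9 gf 73
90 t38.9 p [494.9 247.8  91.2] F [-0.3  0.4 -5. ] gap 41.8 gf 73
```

View pics/dr.png

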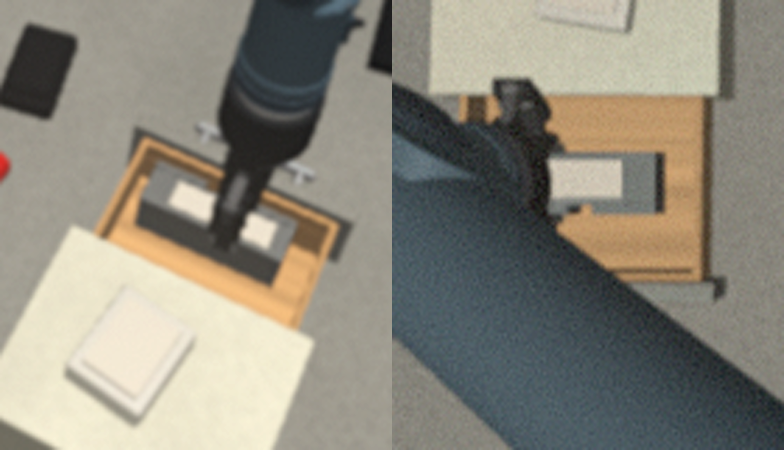

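```bash
python3 - <<'E'
from h import *
k=ori(.005,0,True); T=np.array([.494,.247])
movel([*T,.056],k,.08); pause(.2); st("56"); f0=read_ft_force()[2]
z=.056
while z>.028:
    z-=.002; movel([*T,z],k,.03); f=read_ft_force()[2]
    if f>f0+2.5: break
pause(.15); st("contact %.3f"%z)
zr=read_eef_pos()[2]; movel([*T,max(z,zr-.001)],k,.03); pause(.1); st("settled")
E
```

```text
56 t39.8 p [494.4 247.4  56.5] F [-0.5  0.  -4.1] gap 42.1 gf 73
contact 0.042 t41.7 p [495.9 247.3  44.3] F [-0.3 -2.2  8.1] gap 42.0 gf 74
settled t42.0 p [495.  247.4  44.3] F [ 0.2 -1.4  5.8] gap 41.9 gf 74
```

```bash
python3 - <<'E'
from h import *
k=ori(.005,0,True); T=np.array([.4945,.247])
move_gripper(.062,60); pause(.2); st("rel")
movel([*T,.12],k,.12); st("up"); movel([*T,.28],k,.3)
move_ptp([.45,0.0,.32],k); st("away")
im=read_camera("scene")[:,:,::-1]; b=read_camera("top")[:,:,::-1]
A=cv2.resize(im[120:330,160:460],None,fx=1.33,fy=2,interpolation=2);B=cv2.resize(b[120:330,90:440],None,fx=1.14,fy=2,interpolation=2)
cv2.imwrite("pics/fin.png",cv2.convertScaleAbs(np.hstack([A,B]),alpha=1.3))
E
```

```text
rel t42.5 p [493.8 247.   43.1] F [-0.6  0.5 -0.2] gap 61.9 gf 0
up t43.3 p [494.2 246.4 119.5] F [0.  0.4 0. ] gap 62.5 gf 0
away t46.1 p [450.    0.7 320.1] F [ 0.5  0.6 -1.3] gap 62.2 gf 0
```

View pics/fin.png

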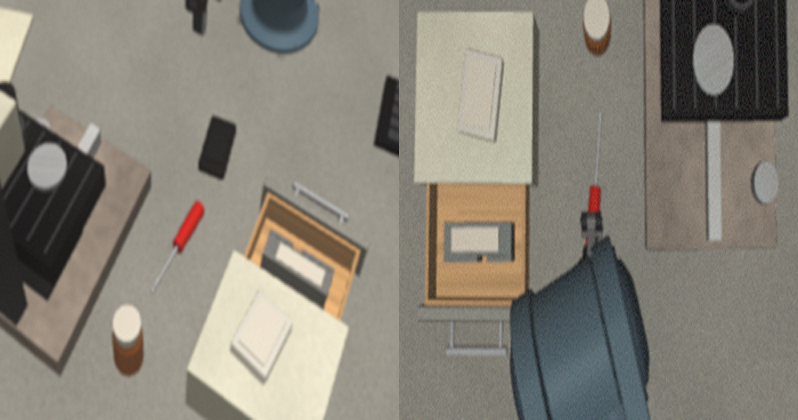

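The picture shows the cartridge flat in the drawer, around (478,242), with its label up. The drawer is still open, with the handle at row 352. The mouse, jar, screwdriver, puck, specimen and sample box look undisturbed.

```bash
python3 -c "
from bench import *
pause(.3); print(sign_off())"
```

```text
the job is handed in; nothing more can be done
None
```

Job handed in at about 46 s on the robot's clock: I opened the drawer to its stop, eased the cartridge off the keeper and slid it out unforced, then laid it flat and same way up in the open drawer, turned 90° to fit, with nothing else visibly moved.

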